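# Lemon into the keep-fresh drawer, sealed with its cam latch

### The job

Put the lemon that lies nearest the white keep-fresh bin into the open drawer of the bin and push the drawer in until it meets the rubber seal. Then turn the red-handled cam latch on the sloping front a quarter turn to its stop, so that its tongue swings down over the drawer and draws it tight and stays so. Leave the other things on the worktop where they stand.

Things in the scene. Friction and masses are not known exactly. Their poses are not given: they have to be found in the camera images.
- lemon_mid (a point): centre (half-way up) of the yellow lemon, which lies on the worktop: 74 mm along its own x, 51 mm wide along its y, 53 mm high, about 0.09 kg. It may roll. A mandarin orange lies on the other side as a bystander; the two may have swapped sides. The fruit at the far left end of the worktop, a lemon too, is not meant.
- drawer_in (a point): point on the drawer's inner floor, 12 mm above the worktop, on its middle line, 50 mm behind the front plate's inner face; moves with it. x points level into the bin (closing), y left, z up. Inside 176 mm wide (y), 151 mm deep (x), walls 54 mm high. Open by q, only the first q behind the plate is open to the sky; then the sloping face begins.
- drawer_front (a point): centre of the outer face of the drawer's blue front plate, 45 mm above the worktop; axes as drawer_in. Plate 238 mm wide, 78 mm high (z 6 to 84 mm), 16 mm thick. A steel finger lip, 110 mm wide, 12 mm high, stands 12 mm out of it, its middle 7 mm above this point. On the plate's top edge sits a steel keeper ramp (y -18 to +64 mm, 12 mm high): do not push on it.
- drawer (a joint): opening of the drawer in m: 0 fully home, starts 0.10 to 0.135. Friction 1.5 N. From 0.008 inward it compresses the rubber seal (700 N/m, 5.6 N at 0): let go, it creeps back to 0.006 to 0.008, and only the cam holds it at 0. The cam can catch it when it stands at 0.010 or less.
- cam_grip (a point): point to grip the red bar handle, on the cam's axis; turns with it. z: the cam's axis, out of the sloping face, 40 deg from vertical, leaning to the robot; y along bar and tongue, to the tongue's tip; x across the bar. Bar 14 mm thick, y -32 to +48 mm, z -19 to +15 mm. Hub and tongue lie 20 mm or more below this point, the face 48 mm. Reach it with the tool leaning along this axis.
- tongue_tip (a point): rounded end of the cam's steel tongue (10 mm thick rod under the handle), 75 mm from the cam's axis; at the start it points to the left, at the end down the slope over the drawer's keeper.
- shelf_edge (a point): middle of the lower front edge of the bin's wooden shelf (256 mm wide, canisters on it), 335 mm above the worktop. It overhangs the cam, its edge straight above the handle, so a tool held upright cannot get at the handle.
- cam (a joint): turn of the cam in rad: starts 0 to 0.25 (tongue to the left, clear of the drawer), stop at 1.5 (tongue down over the keeper). Grows counter-clockwise seen from the front, right-handed about cam_grip's z. From about 0.9 it rides up the ramp and draws the drawer in; needs at most about 0.25 N m and stays where it is left.
- lemon: the lemon itself (see lemon_mid), origin at the centre of its underside as it starts
- mandarin: orange mandarin, 57 mm across, 47 mm high; bystander
- salt: salt shaker, clear with a grey top, 44 mm across, 90 mm high; bystander, origin under its centre
- mug: white mug with small leaves, 92x127x95 mm; bystander, origin under its centre
- canister: clear canister with a wooden lid, 76 mm across, 100 mm high; bystander, origin under its centre
- tall_jar: tall clear jar with a dark green lid, 81 mm across, 184 mm high; bystander, origin under its centre
Mind the look-alikes: they are no part of the job. What is shaped like the lemon but blue is not meant.

How it is judged:
On the way, in this order (a step that is already met when the one before it is completed fails the run):
1. the lemon lies in the open drawer, let go (x of lemon_mid in the frame of drawer_in between -0.05 and 0.105 m and y of lemon_mid in the frame of drawer_in between -0.09 and 0.09 m and z of lemon_mid in the frame of drawer_in between 0.005 and 0.06 m and contact force between the fingers and lemon below 0.1 N and value of joint drawer above 0.06 m), for 0.2 s.
2. the drawer is pushed in against the seal, the lemon in it (x of lemon_mid in the frame of drawer_in between -0.05 and 0.105 m and y of lemon_mid in the frame of drawer_in between -0.09 and 0.09 m and z of lemon_mid in the frame of drawer_in between 0.005 and 0.06 m and value of joint drawer below 0.012 m), for 0.1 s.
At the end, for the whole second after the job is handed in: The lemon lies in the drawer, at rest and let go; the cam is turned to 1.35 rad or more and the drawer is drawn in to less than 2 mm from home, both at rest (x of lemon_mid in the frame of drawer_in between -0.05 and 0.105 m and y of lemon_mid in the frame of drawer_in between -0.09 and 0.09 m and z of lemon_mid in the frame of drawer_in between 0.005 and 0.06 m and contact force between the fingers and lemon below 0.1 N and value of joint cam above 1.35 rad and value of joint drawer below 0.002 m and velocity of joint drawer between -0.005 and 0.005 m/s and velocity of joint cam between -0.05 and 0.05 rad/s and linear speed of lemon below 0.03 m/s); the robot touches nothing.
It fails at once if a bystander (mandarin, salt shaker, mug, oats canister, tall jar) is moved by more than 40 mm (distance of any of mandarin, salt, mug, canister, tall_jar from where it was at the start of the episode above 0.04 m).
It also fails if it takes over 64 s, if anything falls off the work surface, if the arm or the gripper's body presses on something with over 40 N, if the wrist force passes 120 N, or if a joint passes its speed limit or range.

### The arm

A 6-joint arm with a two-finger parallel gripper is mounted at the origin on a cart in front of the work surface, level with it; the furniture and walls round the work are solid. World frame = base frame: x ahead of the robot, y to its left, z up, the work surface at z = 0. Lengths are in m, angles in rad, forces in N, time in s.
With the tool pointing down it reaches from about 0.4 to 0.825 m from the base axis. Payload 7 kg.
Tool frame: the origin (TCP) lies at the centre of the arm's flange, where the gripper is bolted on; the fingertips stand 178 mm ahead of it and the grasp point (between the pads) lies 159 mm ahead of it; z points along the fingers, y is the direction in which the jaws open and shut (so a half turn about z gives the same grasp; the last joint's range is limited). The gripper opens to 88 mm and grips with 3 to 60 N. Pads are 19 mm wide; open, the fingers measure 130 mm over their backs; the gripper's body (78 mm by 193 mm) begins 47 mm behind the grasp point.
Start: joints at [1.434, 0.359, 0.012, 0, -1.224, -0.288], TCP at [0.278, 0.615, 0.405] pointing down, gripper open.
Joint ranges: [-3.07, 3.07], [-1.43, 2.12], [-1.02, 1.25], [-3.03, 1.67], [-3.05, -0], [-3.03, 3.03]. Speed limits (rad/s): [2.39, 2.39, 3.01, 3.14, 3.14, 3.14].

### API

Orientations are given as [roll, pitch, yaw] about the fixed x, y, z axes, in that order (R = Rz(yaw) Ry(pitch) Rx(roll)).
In Python, from station import arm gives the robot as it stands.
- The arm moves only by the shell command python3 -m handwheel 'ROWS' [OPENING] [FORCE]. ROWS is JSON, a list of rows, each a list of 4 numbers: the shift along the world's x, y, z in cm, then the turn about the world's z in rad. In form: [[dx, dy, dz, yaw], ...]. A call has 1 to 20 rows; each row shifts and turns the commanded pose from where the row before left it; what a row does not reach is not made up. A row lasts 1/10 s, in which the tool goes at most 50 mm and 8.59 degrees, less where a joint would pass 70% of its speed; a pose out of reach is approached as far as the arm can. A call is refused whole if a number of a shift passes 5 or a number of a turn 0.15, either way. A call with a gripper value outside its range is refused whole. OPENING is the closure, from 0 (fully open) to 1 (shut), set as the call begins (- or left out, the last holds). The fingers move at their own pace and stop on an object; FORCE is the grip in N (left out, the last holds). Time passes only in rows, so rows that do not move let the fingers close. It gives the time, the measured TCP pose, the force and the opening at its end, in the units of the state.
- arm.get_state(): the state, without advancing time (a new reading comes with each control period).
- arm.grab_frame(name): name is "side" or "top" or "wrist"; returns a dict with "image" (400x640x3 uint8, red, green, blue), "depth" (400x640 float32, m along the optical axis (not along the pixel's ray), 0 where there is no reading), "vfov" (degrees; the focal length in pixels is half the picture's height over the tangent of half this angle, whatever the lens; pixels are square), "cx", "cy" (the principal point, pixels), "rvec" (rotation vector, rad) and "tvec" (3), from world to camera coordinates, as OpenCV has them. Camera axes: x right, y down, z forward; pixel columns grow to the right and rows downward; lengths in m; the calibration is good to about 2 mm. A picture is of the moment at which its call begins.
- arm.job_done(): hands the job in, once; it reports no verdict.
The state is a dict: "t": time; "q": joint angles; "qd": joint speeds; "joint_efforts": joint torques, N m; "eef_pos": TCP position; "ee_rot": TCP orientation; "force": force on the tool from outside, world axes, zero at the start; "moment": the same for the moment, N m; "width": finger opening in m.
Only numpy, scipy, OpenCV 4.12 (cv2) and the standard library are available. Lean on these libraries where they do the work, as an engineer would, in place of code of your own. Each camera call takes 0.05 s, during which the arm holds its last target.

## Working session

There is one attempt and no reset: what is moved stays moved. The work goes in short steps, Python scripts to look and compute and a shell command to move; the robot and the scene stay as the last step left them, time stands still between calls to the robot, and variables do not carry over. Pictures are saved under pics/ and viewed, and the job is handed in when it is done.

```bash
ls -la; mkdir -p pics; cat > h.py <<'E'
import numpy as np,cv2
from station import arm
def grab(n,save=None):
    f=arm.grab_frame(n)
    if save: cv2.imwrite('pics/'+save,cv2.cvtColor(f['image'],cv2.COLOR_RGB2BGR))
    np.savez('last_'+n+'.npz',**{k:np.array(v) for k,v in f.items()})
    return f
def load(n): return dict(np.load('last_'+n+'.npz'))
def cloud(f):
    h,w=f['depth'].shape
    F=h/2/np.tan(np.radians(float(f['vfov']))/2)
    u,v=np.meshgrid(np.arange(w),np.arange(h))
    d=f['depth']
    P=np.stack([(u-f['cx'])/F*d,(v-f['cy'])/F*d,d],-1)
    R=cv2.Rodrigues(np.array(f['rvec'],float))[0]
    return (P-np.array(f['tvec']).reshape(3))@R
def proj(f,p):
    h,w=f['depth'].shape
    F=h/2/np.tan(np.radians(float(f['vfov']))/2)
    R=cv2.Rodrigues(np.array(f['rvec'],float))[0]
    c=R@np.array(p)+np.array(f['tvec']).reshape(3)
    return c[0]/c[2]*F+f['cx'],c[1]/c[2]*F+f['cy']
E
python3 - <<'E'
from h import *
np.set_printoptions(precision=4,suppress=True)
s=arm.get_state();print(s)
for n in ['side','top','wrist']:
    f=grab(n,n+'0.png'); R=cv2.Rodrigues(np.array(f['rvec'],float))[0]
    print(n,f['vfov'],f['cx'],f['cy'],'cam',-R.T@np.array(f['tvec']).reshape(3),R[2])
E
```

```text
total 12
drwxr-xr-x  3 agent agent 4096 Dec  7 14:20 .
drwxr-xr-x 23 root  root  4096 Dec  7 14:20 ..
drwxr-xr-x  2 agent agent 4096 Dec  7 14:20 pics
{'t': 0.0, 'q': array([ 1.4341,  0.3594,  0.0111, -0.0003, -1.2241, -0.2881]), 'qd': array([-0.0003,  0.0007, -0.0002,  0.0001,  0.    ,  0.0006]), 'joint_efforts': array([ -0.0005, -58.2717,  29.3053,   6.9974,   0.0069,  -0.0002]), 'eef_pos': array([0.2781, 0.6148, 0.4037]), 'ee_rot': array([ 3.14  , -0.0002, -0.4249]), 'force': array([ 0.0444, -0.1859,  0.2285]), 'moment': array([-0.0483,  0.0029, -0.076 ]), 'width': 0.08750703096746339}
side 46.53488922803762 319.33590322085587 207.0497007175612 cam [-0.0864 -0.9982  1.0976] [ 0.4193  0.6844 -0.5965]
top 53.93223957684623 319.14371677891927 200.78892111576232 cam [ 0.2831 -0.0078  1.3551] [ 0.1978  0.0145 -0.9801]
wrist 68.03170368687609 322.40457074125067 205.04821189284687 cam [0.3471 0.5839 0.3839] [-0.254   0.1127 -0.9606]
```

View pics/side0.png

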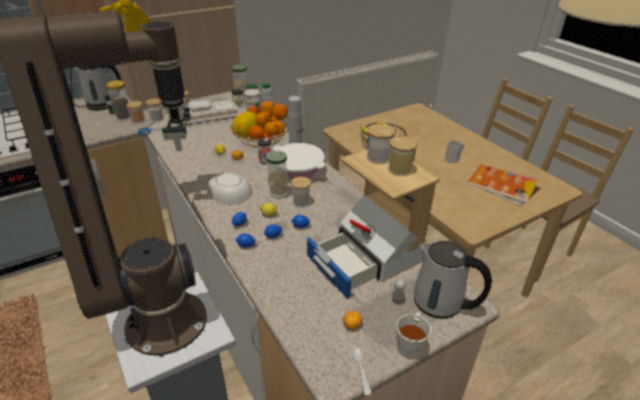

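View pics/top0.png

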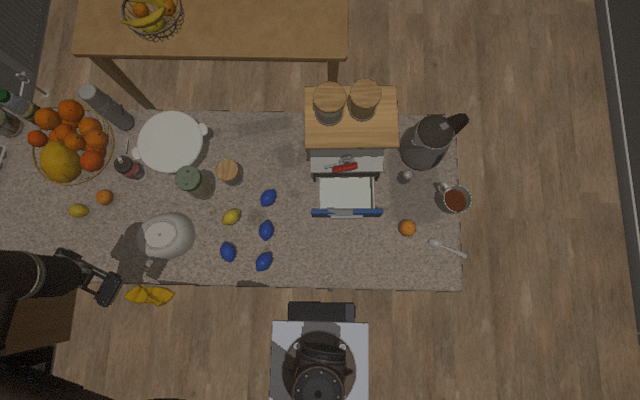

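View pics/wrist0.png

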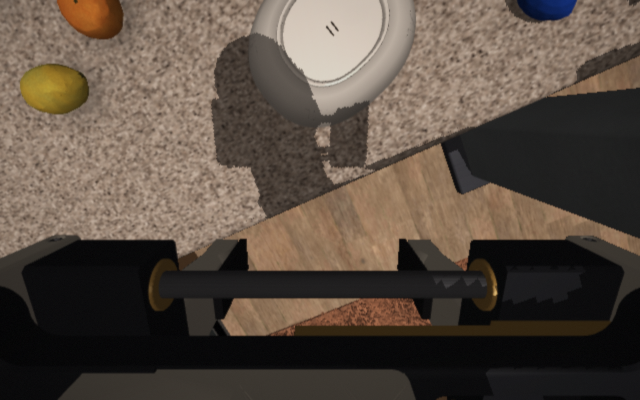

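```bash
python3 - <<'E'
from h import *
np.set_printoptions(precision=4,suppress=True)
for n in ['side','top']:
    f=load(n);C=cloud(f);im=f['image'];hsv=cv2.cvtColor(im,cv2.COLOR_RGB2HSV)
    W=(C[...,0]>0.2)&(C[...,0]<1.1)&(C[...,1]<0.6)&(C[...,1]>-0.7)&(C[...,2]>-.05)
    for nm,lo,hi in [('yellow',(22,100,60),(32,255,255)),('blue',(105,120,30),(130,255,255)),('red',(0,170,80),(6,255,255)),('red2',(174,170,80),(180,255,255)),('orange',(8,170,80),(18,255,255))]:
        m=(cv2.inRange(hsv,lo,hi)>0)&W
        k,l,st,ce=cv2.connectedComponentsWithStats(m.astype(np.uint8))
        for i in range(1,k):
            if st[i,4]<15: continue
            P=C[l==i]; print(n,nm,ce[i],st[i,4],'lo',P.min(0),'hi',P.max(0),'med',np.median(P,0))
E
python3 - <<'E'
import cv2
a=cv2.imread('pics/top0.png')[130:240,200:420];cv2.imwrite('pics/t0c.png',cv2.resize(a,None,fx=3.6,fy=3.6,interpolation=2))
a=cv2.imread('pics/side0.png')[180:310,220:420];cv2.imwrite('pics/s0c.png',cv2.resize(a,None,fx=4,fy=4,interpolation=2))
E
```

```text
side yellow [398.7692 159.2308] 26 lo [ 0.7054 -0.1372  0.3961] hi [ 0.7255 -0.1088  0.42  ] med [ 0.7155 -0.1241  0.408 ]
side yellow [394.2222 166.0741] 27 lo [ 0.7051 -0.1279  0.3669] hi [ 0.7193 -0.097   0.3912] med [ 0.7108 -0.114   0.3803]
side yellow [268.2644 209.1494] 174 lo [ 0.4587  0.2787 -0.003 ] hi [0.5349 0.3935 0.0575] med [0.4832 0.2998 0.0385]
side blue [238.837 218.763] 135 lo [0.3386 0.2821 0.0226] hi [0.3913 0.3262 0.0599] med [0.3633 0.301  0.0418]
side blue [300.1656 220.8874] 151 lo [0.5288 0.159  0.0186] hi [0.5793 0.2071 0.0567] med [0.5515 0.176  0.041 ]
side blue [272.5127 230.7342] 158 lo [0.414  0.163  0.0184] hi [0.4719 0.2018 0.0557] med [0.4386 0.1771 0.0421]
side blue [245.0909 240.1534] 176 lo [0.311  0.1625 0.0164] hi [0.3656 0.2063 0.0557] med [0.3345 0.1801 0.0404]
side blue [311.114  248.2982] 114 lo [ 0.4948 -0.0283  0.0181] hi [0.5089 0.0324 0.0887] med [0.4987 0.007  0.0639]
side blue [340.4184 279.3531] 337 lo [ 0.5004 -0.2027  0.0149] hi [ 0.5172 -0.1005  0.0893] med [ 0.5047 -0.1631  0.0657]
side red [359.8727 225.8909] 55 lo [ 0.6206 -0.1
[... 666 characters left out ...]
4]
top blue [319.5098 211.1569] 51 lo [ 0.2831 -0.0223  0.0778] hi [0.5097 0.0339 1.3551] med [0.5054 0.0075 0.0832]
top blue [265.5573 230.1458] 192 lo [ 0.2831 -0.0078  0.0285] hi [0.479  0.2131 1.3551] med [0.4424 0.1883 0.046 ]
top blue [227.0859 251.9141] 198 lo [ 0.2831 -0.0078  0.0262] hi [0.3971 0.3388 1.3551] med [0.3666 0.3117 0.0456]
top blue [263.098  261.6078] 204 lo [0.3109 0.1696 0.0289] hi [0.3679 0.2161 0.0557] med [0.3375 0.1911 0.0447]
top red [345.1023 167.4773] 88 lo [ 0.2831 -0.103   0.1511] hi [ 0.6498 -0.0078  1.3551] med [ 0.6307 -0.069   0.1646]
top orange [407.4826 227.7616] 172 lo [ 0.4388 -0.3096  0.0233] hi [ 0.4895 -0.2637  0.053 ] med [ 0.4615 -0.2861  0.0424]
```

View pics/t0c.png

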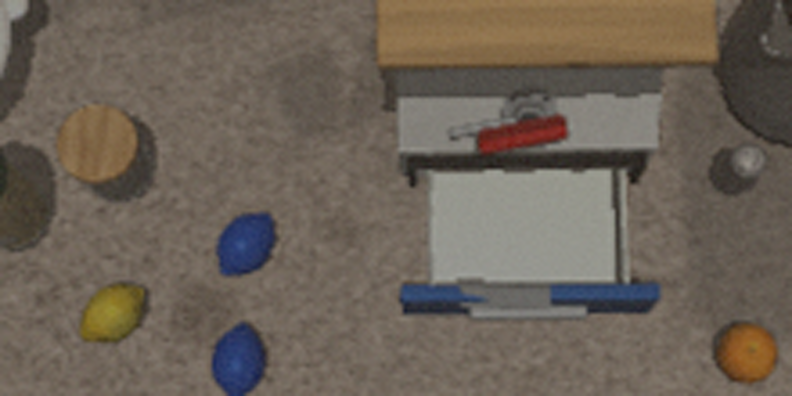

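View pics/s0c.png

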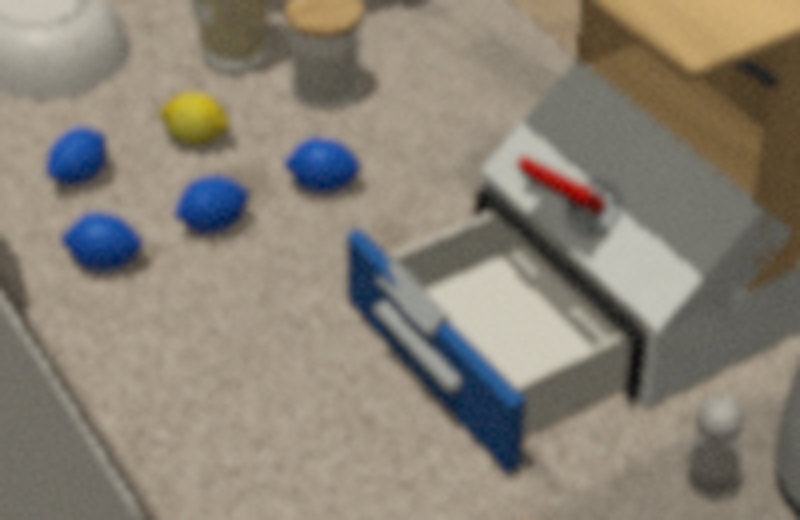

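```bash
python3 - <<'E'
from h import *
np.set_printoptions(precision=4,suppress=True)
s=load('side');t=load('top')
for nm,f in (('side',s),('top',t)):
    C=cloud(f);hsv=cv2.cvtColor(f['image'],cv2.COLOR_RGB2HSV)
    ok=f['depth']>0
    m=(cv2.inRange(hsv,(105,120,30),(130,255,255))>0)&ok&(C[...,1]<0.06)
    P=C[m]
    if nm=='side': P=P[P[:,2]<0.08]
    p=np.polyfit(P[:,1],P[:,0],1);r=P[:,0]-np.polyval(p,P[:,1]);p=np.polyfit(P[abs(r)<.003,1],P[abs(r)<.003,0],1)
    print(nm,'plate x=',p,'y range',P[:,1].min(),P[:,1].max(),'z',P[:,2].max(),'rms',r.std())
    m=((cv2.inRange(hsv,(0,150,60),(7,255,255))>0)|(cv2.inRange(hsv,(172,150,60),(180,255,255))>0))&ok&(C[...,0]>.55)&(C[...,0]<.72)&(abs(C[...,1]+.07)<.1)&(C[...,2]<.25)
    P=C[m];c=P.mean(0);u,S,v=np.linalg.svd(P-c);print(' red n',len(P),'c',c,'min',P.min(0),'max',P.max(0),'dir',v[0],'ext',((P-c)@v[0]).min(),((P-c)@v[0]).max())
    # lemon
    m=(cv2.inRange(hsv,(20,90,40),(34,255,255))>0)&ok&(np.hypot(C[...,0]-.488,C[...,1]-.315)<.07)&(C[...,2]>0.008)
    P=C[m];c=P.mean(0);w,v=np.linalg.eigh(np.cov(P[:,:2].T));print(' lemon',(P.min(0)+P.max(0))/2,P.max(0)-P.min(0),'axis',v[:,1],np.sqrt(w),'zmax',P[:,2].max())
    # shelf edge
    m=ok&(C[...,2]>.32)&(C[...,2]<.40)&(C[...,0]>.5)&(C[...,0]<1)&(C[...,1]>-.3)&(C[...,1]<.2)
    P=C[m];print(' shelf',P.min(0),P.max(0), 'front 2%',np.percentile(P[:,0],2))
    # canister / jar
    for nn,c,r in (('canister',(.6,.31),.08),('jar',(.58,.42),.09),('mand',(.46,-.29),.06),('salt',(.62,-.28),.05)):
        m=ok&(np.hypot(C[...,0]-c[0],C[...,1]-c[1])<r)&(C[...,2]>(.03))
        P=C[m]
        if len(P):
            Q=P[P[:,2]>P[:,2].max()-.012];print(' ',nn,'top',P[:,2].max(),'xy',(Q.min(0)+Q.max(0))/2,Q.max(0)-Q.min(0))
    # slope face
    m=ok&(C[...,0]>.55)&(C[...,0]<.75)&(C[...,1]>-.2)&(C[...,1]<.03)&(C[...,2]>.09)&(C[...,2]<.2)&~(cv2.inRange(hsv,(0,100,0),(180,255,255))>0)
    P=C[m]
    for _ in range(6):
        A=np.c_[P[:,:2],np.ones(len(P))];k=np.linalg.lstsq(A,P[:,2],rcond=None)[0];r=P[:,2]-A@k;P=P[abs(r)<max(.003,1.5*r.std())] if len(P)>50 else P
    n=np.array([-k[0],-k[1],1]);n/=np.linalg.norm(n);print(' slope',k,n,'x',P[:,0].min(),P[:,0].max(),len(P))
E
```

```text
side plate x= [-0.0369  0.4984] y range -0.20171405723325128 0.028486580218394657 z 0.07998271693984657 rms 0.0022008208425585503
 red n 69 c [ 0.6296 -0.08    0.1638] min [ 0.6197 -0.1108  0.1547] max [ 0.6435 -0.039   0.1739] dir [ 0.2197 -0.9727  0.0746] ext -0.04181380566946802 0.03198001363798478
 lemon [0.4866 0.3077 0.0342] [0.0559 0.058  0.0466] axis [-0.7417  0.6708] [0.01   0.0162] zmax 0.057494839030706436
 shelf [ 0.6269 -0.2065  0.3202] [0.8201 0.0539 0.3998] front 2% 0.6338940882044402
  canister top 0.18776104375017116 xy [0.5881 0.3828 0.1818] [0.0402 0.0132 0.0119]
  jar top 0.19058905796333134 xy [0.5817 0.4207 0.1846] [0.0804 0.0855 0.012 ]
  mand top 0.05233023773805158 xy [ 0.4647 -0.2925  0.0464] [0.0477 0.0501 0.0119]
  salt top 0.09300328416232014 xy [ 0.6343 -0.286   0.0873] [0.0286 0.0277 0.0114]
 slope [ 0.8214  0.0296 -0.4306] [-0.6346 -0.0228  0.7725] x 0.6357701243337799 0.74451173524208 1228
top plate x= [-0.0352  0.5049] y range -0.19590491407500887 0.033884812570384025 z 0.09123078245475628 rms 0.003231056726016098
 red n 140 c [ 0.6337 -0.0663  0.162 ] min [ 0.6186 -0.1034  0.1473] max [ 0.6498 -0.0312  0.1721] dir [-0.1765  0.9721 -0.1544] ext -0.03847462155502154 0.0360450668072446
 lemon [0.4883 0.3124 0.0389] [0.0524 0.0573 0.0341] axis [-0.663   0.7486] [0.0116 0.017 ] zmax 0.055941959351420184
 shelf [ 0.6311 -0.2046  0.3353] [0.8205 0.0546 0.4   ] front 2% 0.6353774233154008
  canister top 0.18799539764966114 xy [0.5902 0.3838 0.1821] [0.0433 0.011  0.0118]
  jar top 0.1908375246135392 xy [0.5855 0.4184 0.1849] [0.0781 0.0786 0.0118]
  mand top 0.052997507161069164 xy [ 0.4652 -0.2901  0.0471] [0.0406 0.0438 0.0118]
  salt top 0.09167927157937356 xy [ 0.6384 -0.2821  0.0857] [0.0279 0.0295 0.012 ]
 slope [ 0.8204  0.0288 -0.4307] [-0.6341 -0.0222  0.7729] x 0.6351276045378016 0.7062753425829698 820
```

```bash
python3 -m handwheel '[[2.5,-3.8,0,-0.045],[2.5,-3.8,0,-0.045],[2.5,-3.9,0,-0.045],[2.5,-3.9,0,-0.045],[2.5,-3.9,0,-0.045],[2.5,-3.9,0,-0.045],[2.6,-3.9,0,-0.045],[2.6,-3.9,0,-0.045],[0,0,0,0],[0,0,0,0]]' 0 10
python3 - <<'E'
from h import *
np.set_printoptions(precision=4,suppress=True)
s=arm.get_state();print(s['eef_pos'],s['ee_rot'],s['q'])
f=grab('wrist','w1.png');C=cloud(f);hsv=cv2.cvtColor(f['image'],cv2.COLOR_RGB2HSV)
m=(cv2.inRange(hsv,(20,90,40),(34,255,255))>0)&(f['depth']>0)&(np.hypot(C[...,0]-.488,C[...,1]-.315)<.08)&(C[...,2]>0.008)
P=C[m];w,v=np.linalg.eigh(np.cov(P[:,:2].T));d=(P[:,:2])@v
print((P.min(0)+P.max(0))/2,'c',v@((d.min(0)+d.max(0))/2),d.max(0)-d.min(0),v[:,1],P[:,2].max())
E
```

```text
t: 1.15
eef_pos: [0.4807, 0.3039, 0.4045]
ee_rot: [3.141, 0.0, -0.787]
force: [-0.9, 0.3, -0.1]
width: 0.0879
[0.4807 0.3039 0.4045] [ 3.1413  0.0001 -0.7872] [ 0.9076  0.185  -0.227  -0.0002 -1.159  -0.1239]
[0.4904 0.2959 0.169 ] c [0.4773 0.3017] [0.0831 0.072 ] [-0.6657  0.7462] 0.31288041909039455
```

View pics/w1.png

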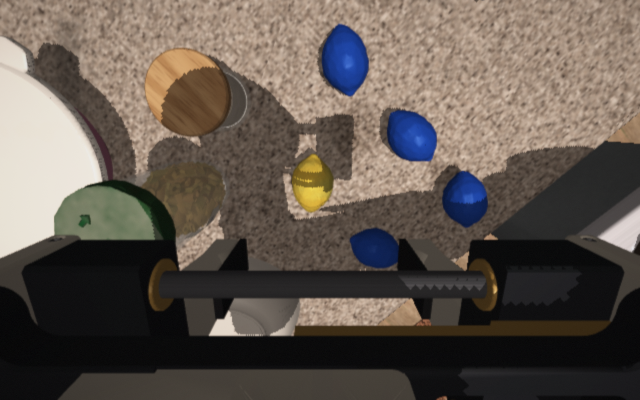

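```bash
python3 - <<'E'
from h import *
np.set_printoptions(precision=4,suppress=True)
f=load('wrist');C=cloud(f);hsv=cv2.cvtColor(f['image'],cv2.COLOR_RGB2HSV)
m=(cv2.inRange(hsv,(20,90,30),(34,255,255))>0)&(f['depth']>0)&(np.hypot(C[...,0]-.488,C[...,1]-.315)<.06)&(C[...,2]>0.01)&(C[...,2]<.08)
P=C[m];w,v=np.linalg.eigh(np.cov(P[:,:2].T));d=(P[:,:2])@v
print('c',v@((d.min(0)+d.max(0))/2),d.max(0)-d.min(0),v[:,1],P[:,2].max())
m=(C[...,2]>.17)&(C[...,2]<.2)&(f['depth']>0);P=C[m];print('jar',P.min(0),P.max(0))
m=(C[...,2]>.09)&(C[...,2]<.12)&(C[...,0]>.5)&(f['depth']>0);P=C[m];print('can',np.percentile(P,[1,50,99],0))
E
```

```text
c [0.4896 0.3127] [0.0502 0.072 ] [-0.6777  0.7354] 0.05491941937528149
jar [0.5522 0.3785 0.1701] [0.6246 0.4454 0.1867]
can [[0.548  0.286  0.0914]
 [0.631  0.3256 0.1002]
 [0.6716 0.4081 0.1182]]
```

```bash
python3 -m handwheel '[[0.1,0.1,-4,0],[0.1,0.1,-4,0],[0,0,-4,0],[0,0,-4,0],[0,0,-3,0],[0,0,-1.6,0],[0,0,-1,0],[0,0,0,0],[0,0,0,0]]' 0 10
python3 -m handwheel '[[0,0,0,0],[0,0,0,0],[0,0,0,0],[0,0,0,0],[0,0,0,0],[0,0,0,0],[0,0,0,0],[0,0,0,0]]' 1 10
python3 - <<'E'
from h import *
grab('wrist','w2.png');grab('side','s2.png')
E
```

```text
t: 2.1
eef_pos: [0.4822, 0.3079, 0.1893]
ee_rot: [-3.141, -0.0, -0.784]
force: [0.7, 0.8, -0.2]
width: 0.0874
t: 2.9
eef_pos: [0.4824, 0.3072, 0.189]
ee_rot: [-3.141, -0.0, -0.785]
force: [0.9, -0.5, 4.6]
width: 0.0498
```

View pics/w2.png

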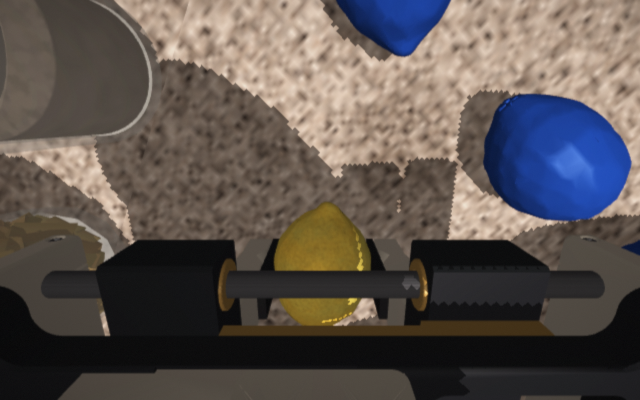

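```bash
python3 -m handwheel '[[0,0,1,0],[-0.1,-0.1,3,0],[-0.1,-0.1,4,0],[0,0,3.2,0],[0,0,0,0],[0,0,0,0]]' 1 10
python3 -m handwheel '[[0,-2,0,0.03],[0,-3.2,0,0.07],[0.7,-3.4,0,0.07],[0.7,-3.4,0,0.07],[0.7,-3.4,0,0.07],[0.7,-3.4,0,0.07],[0.8,-3.4,0,0.07],[0.8,-3.4,0,0.07],[0.8,-3.4,0,0.07],[0.8,-3.4,0,0.07],[0.8,-3.4,0,0.07],[0.8,-2.4,0,0.09],[0.2,-0.4,0,0],[0,0,0,0],[0,0,0,0]]' 1 10
python3 - <<'E'
from h import *
s=arm.get_state();print(s['eef_pos'],s['ee_rot'])
grab('wrist','w3.png');grab('side','s3.png')
import cv2
a=cv2.imread('pics/s3.png')[100:310,220:460];cv2.imwrite('pics/s3c.png',cv2.resize(a,None,fx=2.8,fy=2.8,interpolation=2))
E
```

```text
t: 3.6
eef_pos: [0.4798, 0.3046, 0.3013]
ee_rot: [-3.141, 0.001, -0.785]
force: [-0.3, -1.2, -1.1]
width: 0.0496
t: 5.1
eef_pos: [0.5577, -0.0806, 0.2997]
ee_rot: [-3.142, 0.002, 0.034]
force: [0.0, 0.7, -1.5]
width: 0.0495
[ 0.55770273 -0.0806053   0.29973181] [-3.14158282e+00  1.94586365e-03  3.39414470e-02]
```

View pics/s3c.png

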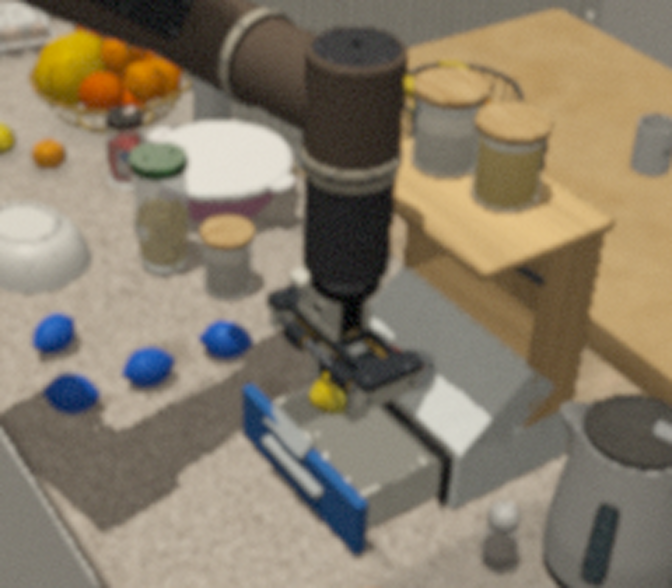

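View pics/w3.png

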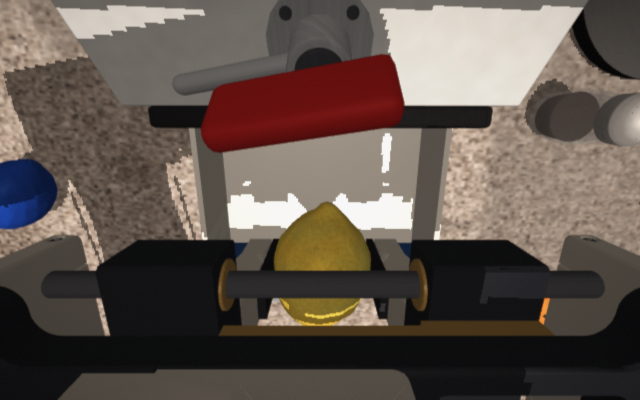

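```bash
python3 - <<'E'
from h import *
np.set_printoptions(precision=4,suppress=True)
f=load('wrist');C=cloud(f)
for nm,(u,v) in dict(topL=(222,95),topR=(385,65),botL=(215,143),botR=(395,110),redmid=(305,95),hub=(318,55),hubtop=(318,22),tongueTip=(182,84),slotL=(160,115),slotR=(480,115),frontinnerL=(245,238),drwL=(205,180),drwR=(430,180)).items(): print(nm,C[v,u])
hsv=cv2.cvtColor(f['image'],cv2.COLOR_RGB2HSV)
m=((cv2.inRange(hsv,(0,150,40),(7,255,255))>0)|(cv2.inRange(hsv,(172,150,40),(180,255,255))>0))&(C[...,2]>.1)&(C[...,2]<.25)&(C[...,0]>.58)
P=C[m]
a=.036;xb=np.array([np.cos(a),np.sin(a),0]);n=-np.sin(np.radians(40))*xb+np.array([0,0,np.cos(np.radians(40))])
L=np.array([-np.sin(a),np.cos(a),0]);D=np.cross(n,L)
Q=np.c_[P@L,P@D,P@n];print('L,D,n min/max',np.percentile(Q,[0.5,99.5],0))
T=Q[Q[:,2]>np.percentile(Q[:,2],99)-.004]
r=cv2.minAreaRect((T[:,:2]*1000).astype(np.float32));print(r,len(T))
c=r[0]
c3=(c[0]*L+c[1]*D)/1000+np.percentile(Q[:,2],99)*n;print('top centre',c3)
E
```

```text
topL [ 0.6413 -0.0356  0.1473]
topR [ 0.6538 -0.1014  0.1554]
botL [ 0.6225 -0.036   0.1605]
botR [ 0.637  -0.1035  0.17  ]
redmid [ 0.6416 -0.0711  0.1596]
hub [ 0.658  -0.0754  0.1467]
hubtop [ 0.6729 -0.0748  0.1357]
tongueTip [ 0.647  -0.0096  0.1255]
slotL [0.6319 0.0253 0.0825]
slotR [ 0.6389 -0.1789  0.0813]
frontinnerL [ 0.5193 -0.0068  0.012 ]
drwL [0.5854 0.0095 0.0581]
drwR [ 0.5889 -0.1662  0.0454]
L,D,n min/max [[-0.1287 -0.5983 -0.3081]
 [-0.0536 -0.5757 -0.275 ]]
((-91.60106658935547, -585.3358764648438), (77.98440551757812, 13.220414161682129), 11.502861022949219) 5172
top centre [ 0.6281 -0.069   0.1655]
```

```bash
python3 -m handwheel '[[0.3,-0.1,-2,0],[0,0,-2.2,0],[0,0,-2,0],[0,0,-1.2,0],[0,0,-0.8,0],[0,0,0,0],[0,0,0,0]]' 1 10
python3 -m handwheel '[[0,0,0,0],[0,0,0,0],[0,0,0,0],[0,0,0,0],[0,0,0,0]]' 0.4 10
python3 - <<'E'
from h import *
grab('wrist','w4.png')
E
```

```text
t: 5.9
eef_pos: [0.5616, -0.0818, 0.2193]
ee_rot: [3.141, -0.001, 0.036]
force: [-0.0, -0.7, -1.2]
width: 0.0494
t: 6.4
eef_pos: [0.5612, -0.0821, 0.2189]
ee_rot: [-3.142, -0.0, 0.035]
force: [-0.7, 0.2, 1.3]
width: 0.0527
```

View pics/w4.png

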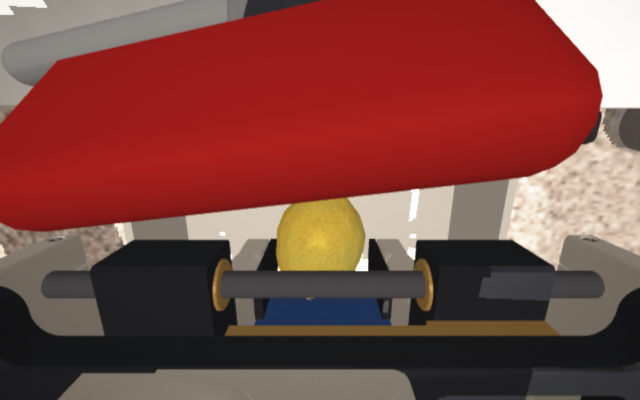

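```bash
python3 -m handwheel '[[0,0,0,0],[0,0,0,0],[0,0,0,0],[0,0,0,0],[0,0,0,0],[0,0,0,0]]' 0 10
python3 -m handwheel '[[0,0,2,0],[0,0,3,0],[0,0,3,0],[0,0,1,0],[0,0,0,0],[0,0,0,0],[0,0,0,0]]' 0 10
python3 - <<'E'
from h import *
grab('wrist','w5.png');print(arm.get_state()['eef_pos'])
E
```

```text
t: 7.05
eef_pos: [0.5612, -0.082, 0.2186]
ee_rot: [3.142, 0.0, 0.035]
force: [0.4, 0.2, -0.0]
width: 0.0871
t: 7.75
eef_pos: [0.5607, -0.082, 0.3072]
ee_rot: [3.141, 0.002, 0.035]
force: [0.2, -0.1, -0.3]
width: 0.0874
[ 0.5607958  -0.08205793  0.30724956]
```

View pics/w5.png

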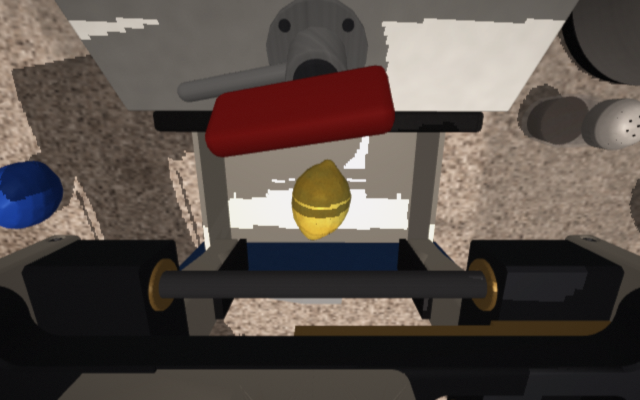

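```bash
python3 -m handwheel '[[-1.5,0,0,-0.13],[-1.5,0,0,-0.13],[-1.5,0,0,-0.13],[-1.5,0,0,-0.13],[-1.5,0,0,-0.13],[-1.5,0,0,-0.13],[-1.5,0,0,-0.13],[-1.5,0,0,-0.13],[-1.5,0,0,-0.13],[-1.5,0,0,-0.13],[-0.4,0,0,-0.13],[0,0,0,-0.13],[0,0,-2,-0.01],[0,0,-3,0],[0,0,-2.4,0],[0,0,-1,0],[0,0,0,0],[0,0,0,0]]' 0 10
python3 - <<'E'
from h import *
np.set_printoptions(precision=4,suppress=True)
s=arm.get_state();print(s['eef_pos'],s['ee_rot'],s['q'])
grab('side','s6.png');grab('top','t6.png')
a=cv2.imread('pics/s6.png')[130:310,220:440];cv2.imwrite('pics/s6c.png',cv2.resize(a,None,fx=3.2,fy=3.2,interpolation=2))
E
```

```text
t: 9.6
eef_pos: [0.4076, -0.082, 0.225]
ee_rot: [3.141, -0.0, -1.534]
force: [0.2, 0.5, -0.3]
width: 0.088
[ 0.4076 -0.082   0.225 ] [ 3.1414 -0.0003 -1.5344] [ 0.2812  0.1471 -0.7735  0.0004 -0.6505 -0.2452]
```

View pics/s6c.png

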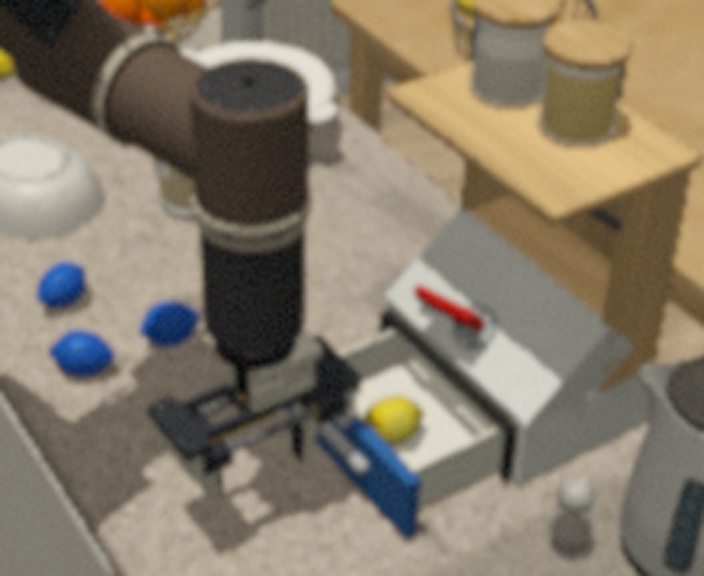

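```bash
python3 -m handwheel '[[0.5,0,-0.2,0],[0.5,0,0,0],[0.5,0,0,0],[0.6,0,0,0],[0.6,0,0,0],[0,0,0,0]]' 0 10
python3 -m handwheel '[[0.6,0,0,0],[0.7,0,0,0],[0.7,0.1,0,0],[0.7,0,0,0],[0.7,0,0,0],[0.7,0,0,0],[0.7,0.1,0,0],[0.7,0,0,0],[0,0,0,0]]' 0 10
python3 - <<'E'
from h import *
grab('side','s7.png')
a=cv2.imread('pics/s7.png')[130:310,220:440];cv2.imwrite('pics/s7c.png',cv2.resize(a,None,fx=3.2,fy=3.2,interpolation=2))
E
```

```text
t: 10.3
eef_pos: [0.4351, -0.082, 0.2226]
ee_rot: [-3.141, -0.0, -1.535]
force: [0.6, -0.1, 0.5]
width: 0.0873
t: 11.2
eef_pos: [0.4907, -0.0799, 0.2229]
ee_rot: [-3.14, -0.0, -1.534]
force: [0.5, 1.0, -0.1]
width: 0.0875
```

View pics/s7c.png

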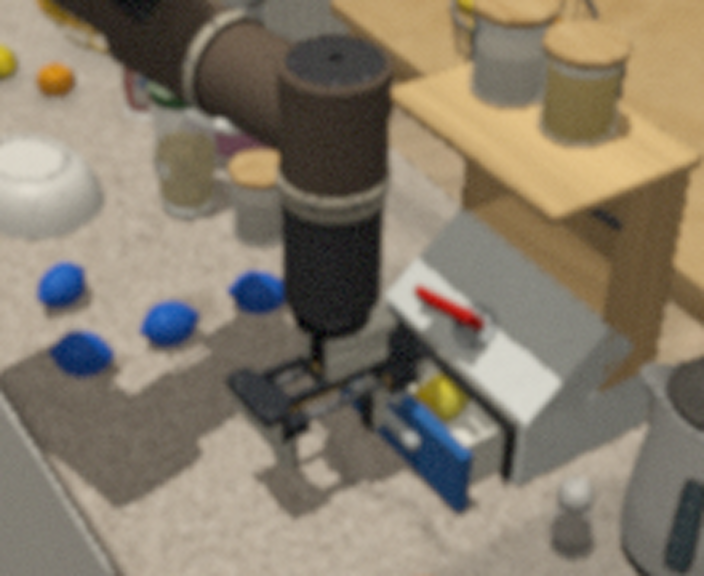

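```bash
python3 -m handwheel '[[-1,0,0,0],[-1,0,0,0],[0,-2.5,0.5,0],[0,-3,0.5,0],[0,-2,0,0],[0.5,0,0,0],[1,0,0,0],[1,0,0,0],[0.7,0,0,0],[0.7,0,0,0],[0.7,0,0,0],[0.7,0,0,0],[0.5,0,0,0],[0,0,0,0]]' 0 10
python3 - <<'E'
from h import *
grab('side','s8.png')
a=cv2.imread('pics/s8.png')[130:310,220:440];cv2.imwrite('pics/s8c.png',cv2.resize(a,None,fx=3.2,fy=3.2,interpolation=2))
E
```

```text
t: 12.65
eef_pos: [0.5281, -0.155, 0.2326]
ee_rot: [-3.141, -0.0, -1.535]
force: [0.7, -1.2, 0.4]
width: 0.0876
```

View pics/s8c.png

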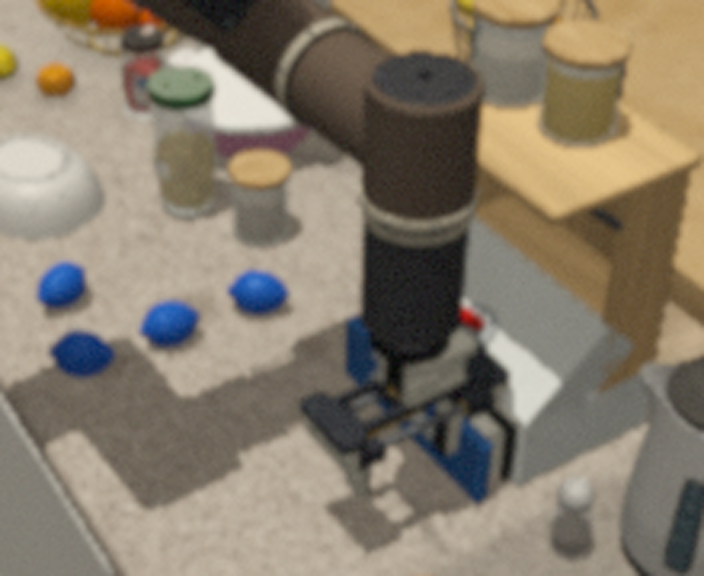

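```bash
python3 -m handwheel '[[0.4,0,0,0],[0.4,0,0,0],[0.3,0,0,0],[0.3,0,0,0],[0,0,0,0]]' 0 10; python3 -m handwheel '[[0.3,0,0,0],[0.3,0,0,0],[0.2,0,0,0],[0,0,0,0]]' 0 10
```

```text
t: 13.2
eef_pos: [0.5417, -0.1551, 0.2327]
ee_rot: [-3.141, -0.0, -1.535]
force: [-0.4, 0.2, 0.5]
width: 0.0876
t: 13.6
eef_pos: [0.5496, -0.155, 0.2327]
ee_rot: [-3.141, -0.0, -1.535]
force: [-0.6, -0.3, -0.1]
width: 0.0877
```

```bash
python3 -m handwheel '[[0.2,0,0,0],[0.2,0,0,0],[0.2,0,0,0],[0,0,0,0]]' 0 10; python3 - <<'E'
from h import *
f=grab('side','s9.png');grab('top','t9.png')
a=cv2.imread('pics/s9.png')[180:310,300:440];cv2.imwrite('pics/s9c.png',cv2.resize(a,None,fx=4.4,fy=4.4,interpolation=2))
E
```

```text
t: 14.0
eef_pos: [0.5553, -0.155, 0.2326]
ee_rot: [3.141, 0.0, -1.535]
force: [-1.9, 1.6, 1.8]
width: 0.0877
```

View pics/s9c.png

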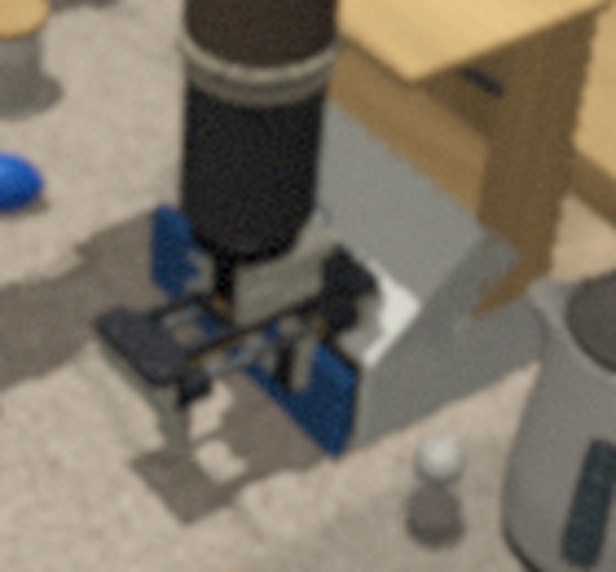

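```bash
python3 -m handwheel '[[0.2,0,0,0],[0.1,0,0,0],[0,0,0,0]]' 0 10;python3 -m handwheel '[[0.2,0,0,0],[0.1,0,0,0],[0,0,0,0]]' 0 10;
```

```text
t: 14.4
eef_pos: [0.5579, -0.1549, 0.2326]
ee_rot: [3.141, 0.0, -1.535]
force: [-5.4, 2.9, 3.8]
width: 0.0879
t: 14.7
eef_pos: [0.5606, -0.1549, 0.2326]
ee_rot: [3.14, 0.0, -1.535]
force: [-6.6, 3.5, 5.0]
width: 0.0874
```

```bash
python3 -m handwheel '[[0.1,0,0,0],[0,0,0,0]]' 0 10; python3 - <<'E'
from h import *
s=arm.get_state();print(s['force'],s['moment'])
E
python3 -m handwheel '[[-0.5,0,0,0],[-1.5,0,0,0],[-3,0,1,0],[-3,0,1,0],[-3,0,1,0],[0,0,0,0],[0,0,0,0]]' 0 10; python3 - <<'E'
from h import *
np.set_printoptions(precision=4,suppress=True)
f=grab('side','s10.png');t=grab('top','t10.png')
a=cv2.imread('pics/s10.png')[180:310,300:440];cv2.imwrite('pics/s10c.png',cv2.resize(a,None,fx=4.4,fy=4.4,interpolation=2))
C=cloud(f);hsv=cv2.cvtColor(f['image'],cv2.COLOR_RGB2HSV)
m=(cv2.inRange(hsv,(105,120,30),(130,255,255))>0)&(f['depth']>0)&(C[...,1]<0.06)&(C[...,2]<.08)&(C[...,0]>.5)
P=C[m];p=np.polyfit(P[:,1],P[:,0],1);r=P[:,0]-np.polyval(p,P[:,1]);k=abs(r)<.003;p=np.polyfit(P[k,1],P[k,0],1);print(p,len(P))
E
```

```text
t: 14.9
eef_pos: [0.5614, -0.1549, 0.2326]
ee_rot: [3.14, 0.0, -1.535]
force: [-6.5, 4.0, 6.2]
width: 0.0875
[-6.52622368  4.0213713   6.21072818] [1.41349577 2.0916356  0.25339586]
t: 15.6
eef_pos: [0.4526, -0.1552, 0.2636]
ee_rot: [-3.138, -0.0, -1.535]
force: [-0.7, 0.5, -0.3]
width: 0.0879
[-0.0432  0.6086] 279
```

View pics/s10c.png

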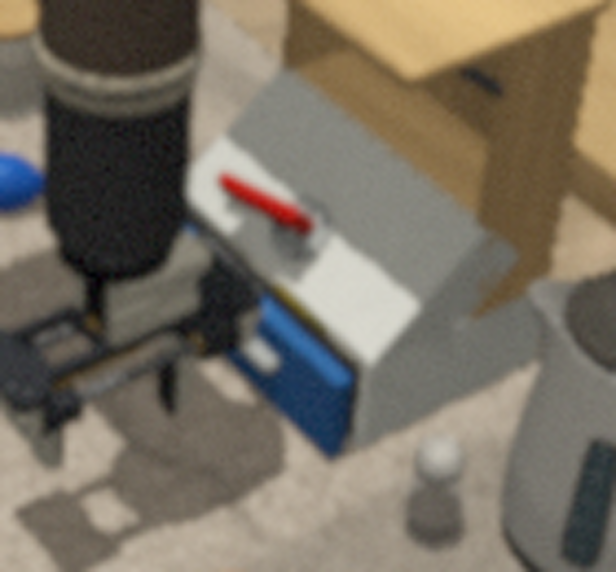

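```bash
python3 -m handwheel '[[0,1,2,0],[0,2,2,0],[0,2,1.6,0],[2,0,0,0],[3,0,0,0],[2,0,0,0],[0,0,0,0],[0,0,0,0]]' 0 10; python3 - <<'E'
from h import *
f=grab('wrist','w11.png')
E
```

```text
t: 16.5
eef_pos: [0.5228, -0.1049, 0.3175]
ee_rot: [3.14, -0.0, -1.535]
force: [-1.5, -0.5, -0.7]
width: 0.0877
```

View pics/w11.png

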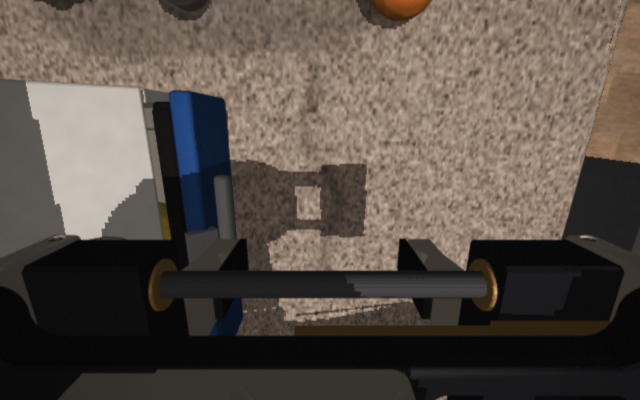

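```bash
python3 - <<'E'
from h import *
np.set_printoptions(precision=4,suppress=True)
f=load('wrist');C=cloud(f)
for v in (115,135,180,210):
    print(v)
    for u in range(138,240,6): print(u,C[v,u],f['image'][v,u])
a=cv2.imread('pics/w11.png')[70:260,90:260];cv2.imwrite('pics/w11c.png',cv2.resize(a,None,fx=3.1,fy=3.1,interpolation=2))
E
```

```text
115
138 [ 0.6463 -0.1784  0.0948] [194 187 177]
144 [ 0.644  -0.1785  0.092 ] [98 93 88]
150 [ 0.687  -0.1781  0.0073] [108 103  97]
156 [ 0.6407 -0.1788  0.0832] [20 19 18]
162 [ 0.6368 -0.1789  0.0828] [20 18 18]
168 [ 0.6333 -0.1791  0.0814] [21 19 19]
174 [ 0.6276 -0.1792  0.0846] [ 34  65 118]
180 [ 0.6237 -0.1794  0.0841] [ 36  69 125]
186 [ 0.6192 -0.1795  0.0851] [ 37  72 131]
192 [ 0.5258 -0.1801  0.2977] [25 48 86]
198 [ 0.6157 -0.1798  0.0731] [14 26 45]
204 [ 0.6155 -0.18    0.0623] [13 25 45]
210 [ 0.6157 -0.1801  0.0492] [12 25 45]
216 [ 0.6154 -0.1803  0.0362] [12 24 44]
222 [ 0.6155 -0.1805  0.0203] [11 23 44]
228 [ 0.6157 -0.1808  0.0017] [155 136 121]
234 [ 0.6107 -0.181  -0.0008] [159 139 123]
135
138 [ 0.648  -0.1656  0.0948] [194 187 178]
144 [ 0.6446 -0.1657  0.0938] [193 186 176]
150 [ 0.6563 -0.1638  0.0659] [115 106  96]
156 [ 0.6433 -0.1651  0.0814] [32 30 27]
162 [ 0.6386 -0.1653  0.0823] [21 21 20]
168 [ 0.6343 -0.1655  0.0824] [22 21 20]
174 [ 0.6292 -0.1657  0.0842] [25 47 83]
180 [ 0.6247 -0.1659  0.0848] [ 36  69 125]
186 [ 0.6204 -0.1661  0.085 ] [ 37
[... 1051 characters left out ...]
210
138 [ 0.651  -0.1152  0.1013] [95 91 85]
144 [ 0.6482 -0.1146  0.0991] [95 90 85]
150 [ 0.6463 -0.1135  0.0953] [92 88 83]
156 [ 0.6427 -0.1132  0.094 ] [92 88 83]
162 [ 0.6656 -0.0973  0.0449] [66 59 24]
168 [ 0.6405 -0.1096  0.082 ] [11 11 11]
174 [ 0.636  -0.1097  0.082 ] [12 11 11]
180 [ 0.6316 -0.1098  0.0815] [10  9  9]
186 [ 0.6257 -0.1109  0.0844] [16 33 60]
192 [ 0.6214 -0.1109  0.0841] [18 35 63]
198 [ 0.6172 -0.1108  0.0832] [18 35 63]
204 [ 0.613  -0.1107  0.0824] [10 21 38]
210 [ 0.6126 -0.1074  0.0716] [10 19 34]
216 [ 0.6125 -0.1034  0.0587] [33 37 45]
222 [ 0.6075 -0.1035  0.0584] [82 79 76]
228 [ 0.603  -0.1032  0.0569] [66 64 62]
234 [ 0.6149 -0.0853  0.    ] [46 44 45]
```

View pics/w11c.png

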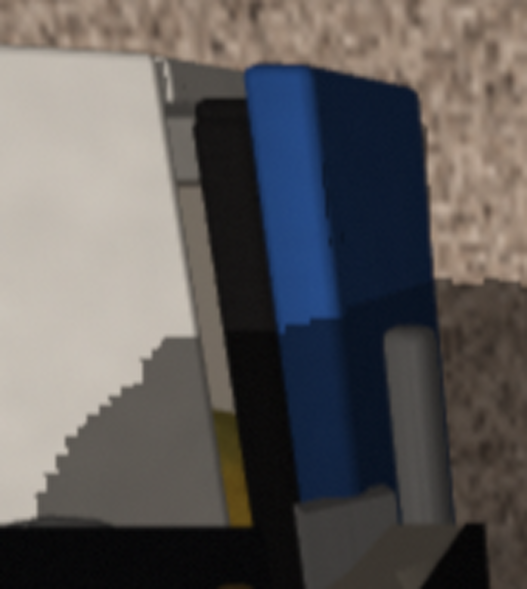

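```bash
python3 -m handwheel '[[1,0,0.2,0],[1,0,0,0],[0.8,0,0,0],[0.4,0,0,0],[0.3,0,0,0],[0,0,0,0]]' 0 10; python3 - <<'E'
from h import *
grab('side','s12.png')
a=cv2.imread('pics/s12.png')[150:280,310:440];cv2.imwrite('pics/s12c.png',cv2.resize(a,None,fx=4.5,fy=4.5,interpolation=2))
E
```

```text
t: 17.15
eef_pos: [0.5574, -0.105, 0.3205]
ee_rot: [3.141, -0.0, -1.535]
force: [-0.4, -0.0, 1.4]
width: 0.0875
```

View pics/s12c.png

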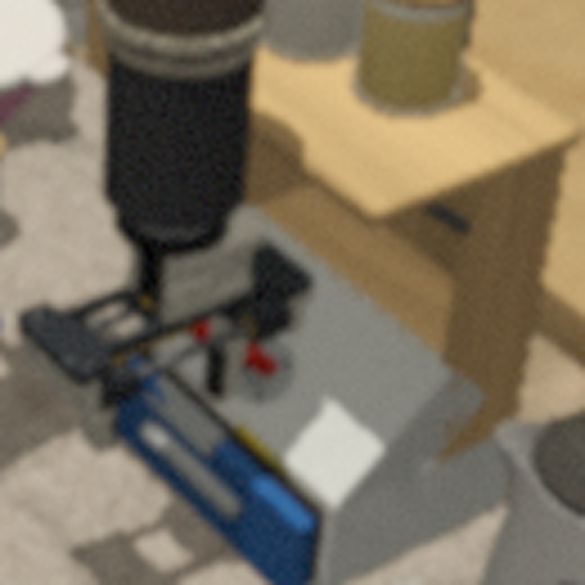

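```bash
python3 - <<'E'
from h import *
f=load('side')
for p in [(.622,-.103,.1425),(.601,-.103,.1425),(.644,-.101,.158),(.638,-.108,.165),(.639,-.0764,.155)]:
    u,v=proj(f,p);print(p,(u-310)*4.5,(v-150)*4.5)
E
```

```text
(0.622, -0.103, 0.1425) 233.49106626967577 387.1746323326019
(0.601, -0.103, 0.1425) 209.0388698114405 396.9536164067766
(0.644, -0.101, 0.158) 258.7078782294444 358.6548950516418
(0.638, -0.108, 0.165) 258.32508676836096 359.1571855718377
(0.639, -0.0764, 0.155) 232.54198691543982 345.28958414948494
```

```bash
python3 -m handwheel '[[0.3,0,0.1,0],[0.3,0,0.1,0],[0.2,0,0.1,0],[0,0,0,0]]' 0 10;python3 -m handwheel '[[0.3,0,0.2,0],[0.2,0,0.1,0],[0.2,0,0.1,0],[0,0,0,0]]' 0 10; python3 - <<'E'
from h import *
s=arm.get_state();print(s['eef_pos'],s['force'])
grab('side','s13.png')
a=cv2.imread('pics/s13.png')[150:280,310:440];cv2.imwrite('pics/s13c.png',cv2.resize(a,None,fx=4.5,fy=4.5,interpolation=2))
E
```

```text
t: 17.6
eef_pos: [0.5655, -0.105, 0.3239]
ee_rot: [-3.141, -0.0, -1.535]
force: [0.3, 0.2, -0.0]
width: 0.0873
t: 18.0
eef_pos: [0.5718, -0.1052, 0.3276]
ee_rot: [3.14, -0.0, -1.535]
force: [-6.1, -0.4, 1.8]
width: 0.0879
[ 0.57176723 -0.10519429  0.32757011] [-6.06556878 -0.40815776  1.75164116]
```

View pics/s13c.png

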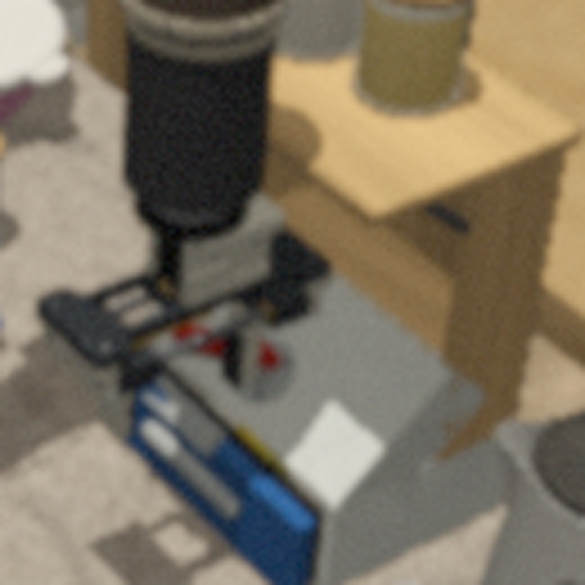

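```bash
python3 -m handwheel '[[0.2,0,0.1,0],[0.2,0,0.1,0],[0.2,0,0.1,0],[0,0,0,0]]' 0 10;python3 -m handwheel '[[0.2,0,0,0],[0.2,0,0,0],[0,0,0,0]]' 0 10; python3 - <<'E'
from h import *
s=arm.get_state();print(s['eef_pos'],s['force'])
grab('side','s14.png')
a=cv2.imread('pics/s14.png')[150:280,310:440];cv2.imwrite('pics/s14c.png',cv2.resize(a,None,fx=4.5,fy=4.5,interpolation=2))
grab('wrist','w14.png')
E
```

```text
t: 18.45
eef_pos: [0.5778, -0.1051, 0.3306]
ee_rot: [3.14, 0.0, -1.535]
force: [-6.3, -0.4, 2.0]
width: 0.0876
t: 18.75
eef_pos: [0.5803, -0.1049, 0.3306]
ee_rot: [3.137, 0.0, -1.535]
force: [-13.8, 3.9, 9.4]
width: 0.0875
[ 0.58031782 -0.10492593  0.33056286] [-13.82683479   3.89884166   9.41077082]
```

View pics/s14c.png

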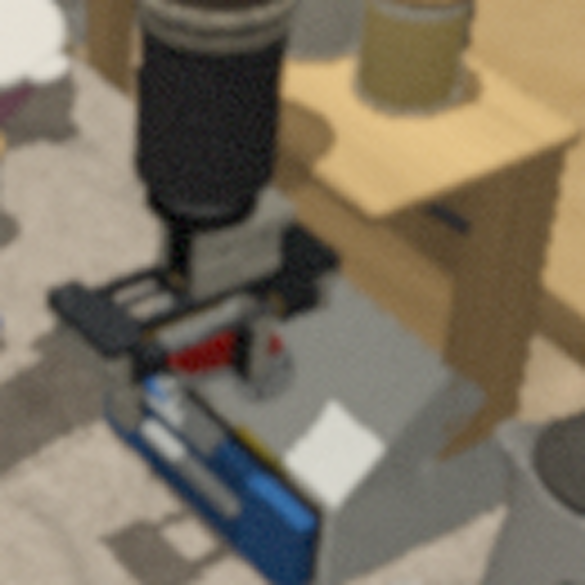

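View pics/w14.png

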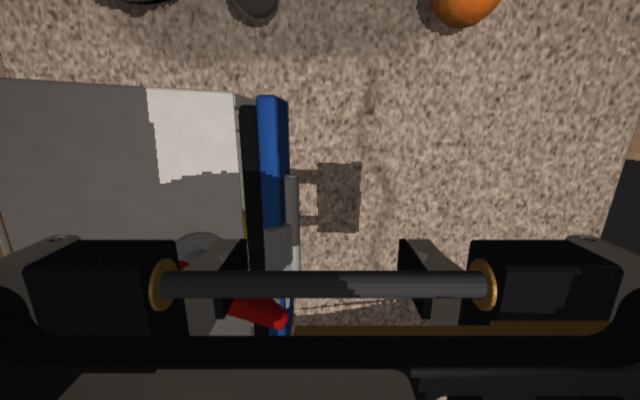

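```bash
cat >> h.py <<'E'
a_=.036;xb=np.array([np.cos(a_),np.sin(a_),0]);N=-np.sin(np.radians(40))*xb+np.array([0,0,np.cos(np.radians(40))])
L=np.array([-np.sin(a_),np.cos(a_),0]);D=np.cross(N,L);G=np.array([.639,-.0764,.155])
def cam(th,y,x=0,n=0):
    yd=np.cos(th)*L+np.sin(th)*D
    xd=np.cross(yd,N)
    return G+y*yd+x*xd+n*N
E
python3 - <<'E'
from h import *
f=load('side');im=cv2.imread('pics/s14.png')
for th in (.4,.6,.8,1.0):
    print(th,[tuple(np.round((np.array(proj(f,cam(th,y,0,.015)))-(310,150))*4.5).astype(int)) for y in (.048,-.032)], cam(th,.048), cam(th,-.032))
C=cloud(f);hsv=cv2.cvtColor(f['image'],cv2.COLOR_RGB2HSV)
m=((cv2.inRange(hsv,(0,150,40),(7,255,255))>0)|(cv2.inRange(hsv,(172,150,40),(180,255,255))>0))&(C[...,2]>.1)&(C[...,2]<.25)&(abs(C[...,0]-.63)<.06)
P=C[m]-G;Q=np.c_[P@L,P@D,P@N];print(np.round(Q*1000)[::4])
E
```

```text
0.4 [(np.int64(169), np.int64(325)), (np.int64(260), np.int64(346))] [ 0.62309906 -0.03273309  0.14298496] [ 0.64960062 -0.10551127  0.16301003]
0.6 [(np.int64(165), np.int64(337)), (np.int64(262), np.int64(338))] [ 0.6168256  -0.03755683  0.13757863] [ 0.65378293 -0.10229545  0.16661425]
0.8 [(np.int64(164), np.int64(349)), (np.int64(263), np.int64(329))] [ 0.61143616 -0.04392912  0.13286683] [ 0.65737589 -0.09804725  0.16975544]
1.0 [(np.int64(164), np.int64(361)), (np.int64(263), np.int64(321))] [ 0.60714561 -0.05159593  0.12903742] [ 0.66023626 -0.09293605  0.17230839]
[[-57.  -3.  96.]
 [  2.   3.  18.]
 [-19.  -5.  30.]
 [  3.   6.  14.]
 [ 19.  19.   9.]
 [  2.  10.  15.]
 [-14.   2.  21.]
 [  8.  19.  17.]
 [ -5.  10.  17.]
 [ 25.  34.  15.]
 [ 11.  26.  16.]
 [  7.  17.   5.]
 [ -2.   9.   2.]
 [ 24.  33.   4.]
 [ 12.  24.   4.]
 [  3.  16.  -0.]
 [ 24.  37.   5.]
 [ 13.  29.   3.]
 [ 18.  34.  -3.]]
```

```bash
python3 -m handwheel '[[-1,0,0,0],[-2,0,0,0],[-2,0,0,0],[-1.5,0,0,0],[0,2,-0.6,0],[0,3,-0.7,0],[0,3,-0.7,0],[0,1.8,0,0],[0,0,0,0],[0,0,0,0]]' 0 10; python3 - <<'E'
from h import *
s=arm.get_state();print(s['eef_pos'],s['force'])
f=grab('side','s15.png');grab('wrist','w15.png')
a=cv2.imread('pics/s15.png')[150:280,310:440];cv2.imwrite('pics/s15c.png',cv2.resize(a,None,fx=4.5,fy=4.5,interpolation=2))
C=cloud(f);hsv=cv2.cvtColor(f['image'],cv2.COLOR_RGB2HSV)
m=((cv2.inRange(hsv,(0,150,40),(7,255,255))>0)|(cv2.inRange(hsv,(172,150,40),(180,255,255))>0))&(C[...,2]>.1)&(C[...,2]<.25)&(abs(C[...,0]-.63)<.06)
P=C[m]-G;Q=np.c_[P@L,P@D,P@N];T=Q[Q[:,2]>.008];print(len(T),cv2.minAreaRect((T[:,:2]*1000).astype(np.float32)));print(np.round(T*1000)[::3])
E
```

```text
t: 19.85
eef_pos: [0.5175, -0.0067, 0.311]
ee_rot: [-3.14, 0.0, -1.534]
force: [-0.0, -0.9, -0.2]
width: 0.0876
[ 0.51749846 -0.00669984  0.31099648] [-0.00749814 -0.93367616 -0.24741618]
78 ((2.7168941497802734, 8.445261001586914), (78.39511108398438, 16.03805923461914), 50.675994873046875)
[[-12. -23.  12.]
 [-21. -20.  19.]
 [ -7. -12.  10.]
 [-19. -18.  14.]
 [ -0.   1.  17.]
 [ -5.  -5.  12.]
 [-12. -11.   9.]
 [-20. -18.   8.]
 [ 19.  16.  12.]
 [ 10.  10.  13.]
 [ -2.   4.  17.]
 [ -9.  -3.  13.]
 [-17.  -9.  12.]
 [ 19.  23.  17.]
 [ 12.  17.  14.]
 [  2.  10.  15.]
 [ -3.   4.  10.]
 [-12.  -2.  10.]
 [ 21.  28.  15.]
 [ 12.  21.  15.]
 [  5.  15.  12.]
 [ -5.   8.  14.]
 [ 21.  32.  15.]
 [ 17.  26.   9.]
 [ -4.  13.  12.]
 [ 20.  33.  10.]]
```

View pics/s15c.png

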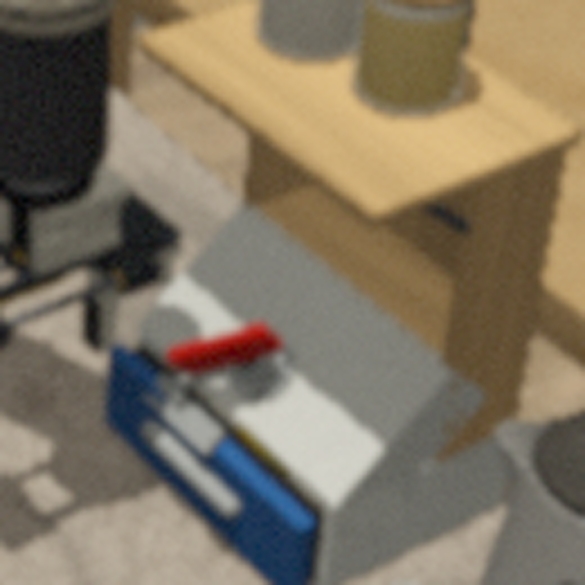

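View pics/w15.png

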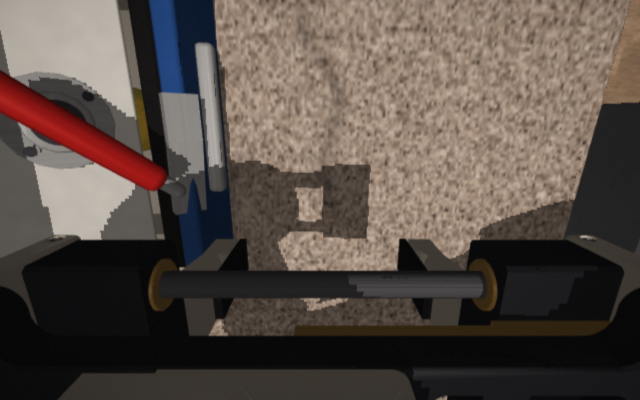

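```bash
python3 -m handwheel '[[2,0,0,0],[2,0,-0.2,0],[1,0,-0.2,0],[0,-0.8,0,0],[0,-0.8,0,0],[0,-0.5,0,0],[0,0,0,0]]' 0 10; python3 -m handwheel '[[-0.1,-0.4,-0.1,0],[-0.1,-0.4,-0.1,0],[-0.1,-0.4,-0.1,0],[0,0,0,0]]' 0 10;  python3 - <<'E'
from h import *
grab('side','s16.png')
a=cv2.imread('pics/s16.png')[150:280,310:440];cv2.imwrite('pics/s16c.png',cv2.resize(a,None,fx=4.5,fy=4.5,interpolation=2))
E
```

```text
t: 20.65
eef_pos: [0.5666, -0.029, 0.3069]
ee_rot: [-3.142, 0.0, -1.536]
force: [0.0, 0.2, 0.1]
width: 0.0881
t: 21.05
eef_pos: [0.5635, -0.0388, 0.3035]
ee_rot: [3.141, 0.003, -1.534]
force: [-4.4, 8.3, 1.3]
width: 0.0875
```

View pics/s16c.png

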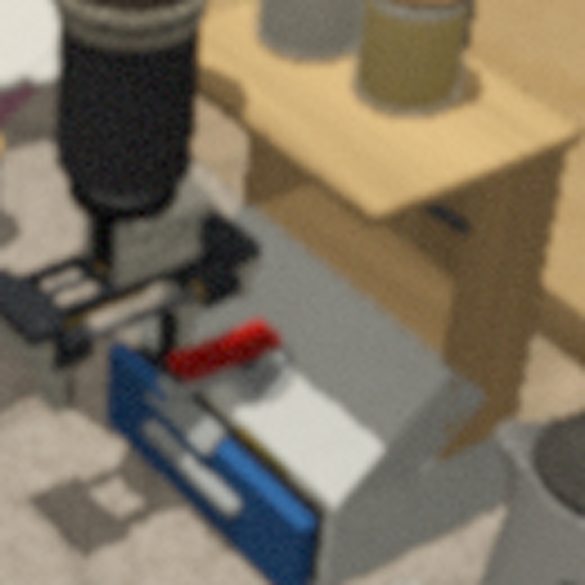

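```bash
python3 -m handwheel '[[-0.2,-0.3,-0.1,0],[-0.2,-0.3,-0.1,0],[-0.1,-0.3,-0.1,0],[-0.1,-0.3,0,0],[0,0,0,0]]' 0 10; python3 -m handwheel '[[-0.1,-0.3,-0.1,0],[-0.1,-0.3,-0.1,0],[0,0,0,0]]' 0 10;  python3 - <<'E'
from h import *
grab('side','s17.png')
a=cv2.imread('pics/s17.png')[150:280,310:440];cv2.imwrite('pics/s17c.png',cv2.resize(a,None,fx=4.5,fy=4.5,interpolation=2))
E
```

```text
t: 21.6
eef_pos: [0.558, -0.05, 0.2998]
ee_rot: [-3.141, 0.003, -1.533]
force: [0.9, 11.7, -5.7]
width: 0.0875
t: 21.9
eef_pos: [0.5561, -0.0566, 0.2978]
ee_rot: [-3.141, 0.002, -1.534]
force: [1.8, 8.5, -4.9]
width: 0.0875
```

View pics/s17c.png

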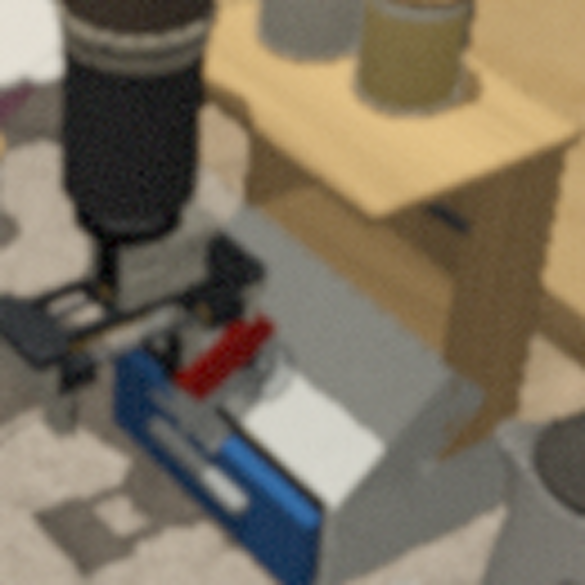

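```bash
python3 -m handwheel '[[0,-0.3,0,0],[0,-0.3,0,0],[0,0,0,0]]' 0 10; python3 -m handwheel '[[0,-0.2,0,0],[0,-0.2,0,0],[0,0,0,0]]' 0 10;python3 -m handwheel '[[0,-0.2,0,0],[0,0,0,0]]' 0 10
```

```text
t: 22.25
eef_pos: [0.5557, -0.0606, 0.2975]
ee_rot: [-3.141, 0.006, -1.533]
force: [-3.2, 24.2, -2.5]
width: 0.0877
t: 22.55
eef_pos: [0.5556, -0.062, 0.2975]
ee_rot: [-3.141, 0.01, -1.531]
force: [-7.1, 42.1, 1.1]
width: 0.088
t: 22.75
eef_pos: [0.5556, -0.0627, 0.2975]
ee_rot: [-3.14, 0.011, -1.53]
force: [-9.2, 51.3, 2.0]
width: 0.0878
```

Force climbed to 51 N: this looks like the stop. I'll back off and check.

```bash
python3 -m handwheel '[[0,0.6,0,0],[0,1.5,0,0],[0,2.5,0.3,0],[-2,0,0.5,0],[-4,0,0.5,0],[-4,0,0.5,0],[-4,0,0,0],[0,0,0,0],[0,0,0,0]]' 0 10;  python3 - <<'E'
from h import *
np.set_printoptions(precision=4,suppress=True)
f=grab('side','s18.png');t=grab('top','t18.png');grab('wrist','w18.png')
a=cv2.imread('pics/s18.png')[150:280,310:440];cv2.imwrite('pics/s18c.png',cv2.resize(a,None,fx=4.5,fy=4.5,interpolation=2))
for f in (f,t):
  C=cloud(f);hsv=cv2.cvtColor(f['image'],cv2.COLOR_RGB2HSV)
  m=((cv2.inRange(hsv,(0,150,40),(7,255,255))>0)|(cv2.inRange(hsv,(172,150,40),(180,255,255))>0))&(C[...,2]>.1)&(C[...,2]<.25)&(abs(C[...,0]-.63)<.06)
  P=C[m]-G;Q=np.c_[P@L,P@D,P@N];T=Q[Q[:,2]>.008];c=T[:,:2]-T[:,:2].mean(0);v=np.linalg.svd(c)[2][0];print(len(T),cv2.minAreaRect((T[:,:2]*1000).astype(np.float32)),v,'theta',np.arctan2(abs(v[1]),v[0]*np.sign(v[1])))
  m=(cv2.inRange(hsv,(105,120,30),(130,255,255))>0)&(f['depth']>0)&(C[...,1]<0.06)&(C[...,2]<.08)&(C[...,0]>.5)
  P=C[m]
  if len(P)>50:
    p=np.polyfit(P[:,1],P[:,0],1);r=P[:,0]-np.polyval(p,P[:,1]);k=abs(r)<.003;p=np.polyfit(P[k,1],P[k,0],1);print('plate',p,np.polyval(p,-.155),len(P))
E
```

```text
t: 23.65
eef_pos: [0.4156, -0.0242, 0.3175]
ee_rot: [-3.139, 0.0, -1.534]
force: [0.3, 0.3, -0.5]
width: 0.0878
74 ((-3.1937575340270996, 7.294406890869141), (70.82559204101562, 13.608356475830078), 84.81268310546875) [0.0767 0.9971] theta 1.493977401718946
plate [-0.0334  0.6158] 0.6210096542851361 390
76 ((0.3876621723175049, 8.558147430419922), (77.27920532226562, 11.878990173339844), 86.62960815429688) [0.0639 0.998 ] theta 1.5068451212260854
```

View pics/s18c.png

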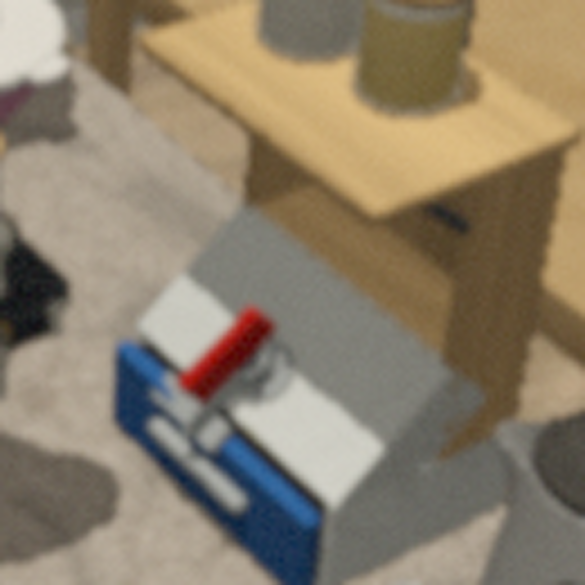

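View pics/w18.png

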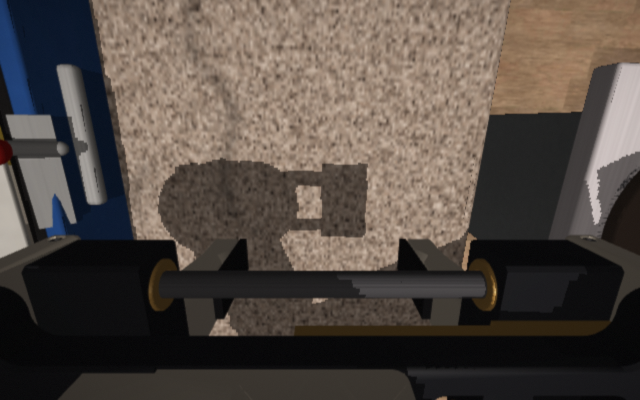

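```bash
python3 -m handwheel '[[0,0,0,0],[0,0,0,0],[0,0,0,0]]' 0 10; python3 - <<'E'
from h import *
arm.job_done();print(arm.get_state()['force'])
E
```

```text
t: 24.1
eef_pos: [0.4165, -0.024, 0.3164]
ee_rot: [3.141, -0.0, -1.535]
force: [-0.5, -0.3, -0.3]
width: 0.0875
the job is handed in; nothing more can be done
the job is handed in; nothing more can be done
```

The lemon is in the drawer, the drawer is pushed in against the seal, and the cam latch is at its stop. I handed the job in at 24.1 s of the 64 s; it reports no verdict.

- **Placing:** I set the lemon in the open drawer and let go, and a wrist picture afterwards showed it lying there.
- **Closing:** I pushed the front plate to the seal with about 6.5 N. The moves give only upright tool poses, so I swung the cam with an open finger instead of gripping the bar. I pushed its short end from the front to about 0.89 rad, then its long end from the left until the force rose to 51 N.
- **Last checks:** The side and top cameras measured the cam at 1.49 and 1.51 rad. The plate stands about 6 mm further in than where it rested on the seal, with no gap visible. The arm is clear of everything, with force near zero.

**Less certain:**
- I judged the drawer's opening from images, good to about 2 mm, so I did not measure it under 2 mm directly.
- The lemon can't be seen now that the drawer is shut.
- The pushes showed side and upward forces I could not fully explain: up to 6 N on the drawer, and 14 N back with 9 N up on the cam. I took the drawer's for finger friction; the cam's may have been a brief touch.
- I did not measure the bystanders again at the end. The pictures show no sign that any of them moved.

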